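# Snap the vacuum gauge into the pump's quick coupler

### The arm

A 6-joint arm with a two-finger parallel gripper is mounted at the origin on the work surface. World frame = base frame: x ahead of the robot, y to its left, z up, the work surface at z = 0. Lengths are in m, angles in rad, forces in N, time in s.
With the tool pointing down it reaches from about 0.35 to 0.775 m from the base axis. Payload 7.3 kg.
Tool frame: the origin (TCP) lies midway between the tips of the shut fingers; the grasp point (between the pads) lies 19 mm behind it (robot.tcp_to_grasp is the distance from the TCP to the grasp point, in m); x points along the fingers, z is the direction in which the jaws open and shut, and the axes are right-handed (so a half turn about x gives the same grasp; the last joint's range is limited). The gripper opens to 92 mm and grips with 3 to 60 N. Pads are 19 mm wide; open, the fingers measure 130 mm over their backs; the gripper's body (75 mm by 190 mm) begins 47 mm behind the grasp point.
Start: joints at [1.033, 0.342, 1.524, -0, 1.275, -0.146], TCP at [0.2, 0.485, 0.227] pointing down, gripper open.
Joint ranges: [-2.53, 2.53], [-0.77, 2.02], [0.04, 2.7], [-1, 4.14], [0.28, 2.66], [-3.11, 3.11]. Speed limits (rad/s): [2.57, 2.57, 3.14, 3.14, 3.14, 3.14].

### API

Orientations are given as [roll, pitch, yaw] about the fixed x, y, z axes, in that order (R = Rz(yaw) Ry(pitch) Rx(roll)).
In Python, from cell import robot gives the robot as it stands.
- The arm moves only by the tool move_arm, never from a script. Its argument "deltas" is a list of rows, each an object with "dp": the shift along the tool's x, y, z in m, a list of three; "turn": the turn, a rotation vector about the tool's x, y, z in degrees, a list of three. A call has 1 to 10 rows; each row is the pose to reach, as a shift and turn from the pose commanded when the call began, along the tool's axes at that moment; what a row does not reach only later rows make up. A row lasts 1/10 s, in which the tool goes at most 50 mm and 8.59 degrees, less where a joint would pass 70% of its speed; a pose out of reach is approached as far as the arm can. A call with a gripper value outside its range is refused whole. "hand" is the finger opening in m, from 0 to 0.0918, set as the call begins (left out, the last holds). The fingers move at their own pace and stop on an object; "squeeze" is the grip in N (left out, the last holds). Time passes only in rows, so rows that repeat a pose let the fingers close. It gives the time, the measured TCP pose, the force and the opening at its end, in the units of the state.
- robot.observe(): the state, without advancing time (a new reading comes with each control period).
- robot.read_camera(name): name is "side" or "top" or "wrist"; returns (picture, depth): 384x512x3 uint8, red, green, blue; 384x512 float32, m along the optical axis (not along the pixel's ray), 0 where there is no reading.
- robot.camera_info(name): a dict with "fx", "fy", "cx", "cy" (pixels), "k1" (the pictures are not rectified: a ray, as slopes to the right and down, at radius r is drawn at 1 + k1 r^2 times it, then the intrinsics apply), "R" (3x3) and "t" (3): a world point X has camera coordinates R X + t. Camera axes: x right, y down, z forward; pixel columns grow to the right and rows downward; lengths in m; the calibration is good to about 2 mm. A picture is of the moment at which its call begins: read the wrist's pose just before it. camera_info takes no time and is no camera call; for the wrist camera it gives the pose at the moment of the call.
- robot.hand_in(): hands the job in, once; it reports no verdict.
The state is a dict: "time": time; "qpos": joint angles; "qvel": joint speeds; "joint_efforts": joint torques, N m; "tool_pos": TCP position; "tool_rot": TCP orientation; "contact_force": force on the tool from outside, world axes, zero at the start; "torque": the same for the moment, N m; "opening": finger opening in m.
Only numpy, scipy, OpenCV 4.12 (cv2) and the standard library are available. Lean on these libraries where they do the work, as an engineer would, in place of code of your own. Each camera call takes 0.05 s, during which the arm holds its last target.

### The job

Cock the quick coupler on the small white vacuum pump by pulling its ringed steel sleeve down, gently, until it clicks over and stays down by itself with your hand off it. Then take the dial gauge out of the wooden block and push its stem straight down into the coupler, with no more than a firm hand push, until the sleeve springs up again and locks it in; let go of the gauge. Leave everything else where it stands.

Things in the scene. Friction and masses are not known exactly. Their poses are not given: they have to be found in the camera images.
- pump: Fixed white vacuum pump, housing 170 (x) x 150 (y) x 60 high mm. Origin: centre of its underside; z up. A quick coupler stands upright in the middle of its top: dark stem 32 mm dia, brass tube 30 mm dia with its mouth on top, steel sleeve round the tube. It tolerates at most 50 N from the gauge, and 120 N from the fingers (each one's squeeze and push added up: grip it lightly, 20 to 40 N).
- coupler_axis (a point): Point of the pump on the coupler's axis, level with the pump's top face (60 mm above the work surface); z up along the axis. The coupler is height-adjustable and was left at an unknown setting within 8 mm up or down of its middle one; it stays put under forces below 80 N. This and the next two points do not follow the setting.
- mouth_mid (a point): Centre of the tube's mouth at the middle height setting, 80 mm above the pump's top. Bore 22.4 mm dia. Sleeve forward: a catch in the bore, 19 mm below the mouth, blocks the gauge's stem. Sleeve back: it is withdrawn and a plunger stands 29.5 mm below the mouth. Push it 3.5 mm down (9 N at first, then less): the sleeve snaps up, locking the stem; 1 mm on, the collar meets the mouth, rigid.
- flange_mid (a point): Centre of the upper face of the sleeve's flange with the sleeve forward, at the middle height setting: 33 mm below the mouth. The flange is 52 mm dia and 6 mm thick; above it the knurled sleeve is 35 mm dia and 30 mm long, ending 3 mm below the mouth. When pulled back the sleeve goes 12 mm down.
- sleeve (a joint): Travel of the sleeve in m: 0 = fully forward (up), 0.012 = fully back (down, rigid stop). It must be pushed or pulled down with 4 N at first, up to 9.5 N at 0.003, falling to nothing at 0.0085; beyond this over-centre point it goes on down to 0.012 by itself and stays there; before it, it springs back up when let go.
- gauge: Loose vacuum gauge, about 160 g: steel drum 36 mm dia, 32 high, white dial on top; collar 34 mm dia; brass stem 20 mm dia, 34 long, grooved 10 to 22 mm above the foot, foot chamfered to 16 mm dia. Origin: centre of the foot; z up. Collar underside at z = 34 mm, drum at 38 to 70 mm: pinch it there. It stands upright in a hole of the wooden block, collar on the block's top.
- rack: Fixed wooden block 60 (x) x 150 (y) x 45 high mm, with two holes 22.5 mm dia, 40 deep, at y = -40 and +40 mm. Origin: centre of its underside. One hole holds the gauge, the other the stopper.
- stopper: Loose wooden-topped stopper in the block's other hole, stem like the gauge's without the groove, 73 mm high in all, turned grip 34 mm dia, no dial. Origin: centre of its foot. Not to be moved.
- jar_a: Glass jar 86 mm dia, 130 high, on the red tray at the far side. Origin: centre of its underside. Not to be moved.
- jar_b: Glass jar 72 mm dia, 100 high, on the red tray. Origin: centre of its underside. Not to be moved.
- bowl: White bowl 90 mm dia, 45 high, on the red tray. Origin: centre of its underside. Not to be moved.
- tin: Plain metal can 52 mm dia, 75 high, between pump and block. Origin: centre of its underside. Not to be moved.
- pepper: Dark wooden pepper pot 44 mm dia, 88 high, between pump and block. Origin: centre of its underside. Not to be moved.
There are look-alikes about, which are no part of the job. Of the things that look like the pump, take the one that is farthest to the robot's right at the start.

How it is judged:
By the outcome, as a careful person would: the job done as asked, in the order asked, and still so for the second after the job is handed in, with the robot touching nothing.
It also fails if it takes over 56 s, if anything falls off the work surface, if the arm or the gripper's body presses on something with over 40 N, if the wrist force passes 120 N, or if a joint passes its speed limit or range.

## Working session

There is one attempt and no reset: what is moved stays moved. The work goes in short steps, Python scripts to look and compute and a tool call to move; the robot and the scene stay as the last step left them, time stands still between calls to the robot, and variables do not carry over. Pictures are saved under pics/ and viewed, and the job is handed in when it is done.

Besides the shell and the picture viewer there is one more tool, called after ">>>" by a JSON object that holds its "name" and its "arguments". move_arm: Moves the arm, as the interface text tells. Its arguments: {"type":"object","properties":{"deltas":{"type":"array"},"hand":{"type":"number"},"squeeze":{"type":"number"}},"required":["deltas"]}

```bash
ls; mkdir -p pics
python3 - <<'E'
from cell import robot
import cv2
print(robot.observe())
for n in ["side","top","wrist"]:
    i=robot.camera_info(n); print(n,i)
    p,d=robot.read_camera(n)
    cv2.imwrite(f"pics/{n}0.png",p[:,:,::-1])
    import numpy as np; np.savez(f"pics/{n}0.npz",p=p,d=d,**i)
E
```

```text
pics
{'time': 0.0, 'qpos': array([ 1.03302687e+00,  3.42725543e-01,  1.52501559e+00,  1.13969520e-05,
        1.27537457e+00, -1.46012719e-01]), 'qvel': array([-0.0012796 , -0.00193873, -0.0024881 ,  0.00141334, -0.00054327,
       -0.00080766]), 'joint_efforts': array([-1.45113434e-03, -4.31243384e+01, -2.44214219e+01,  7.14876596e-02,
        5.58739551e-02, -1.36021331e-04]), 'tool_pos': array([0.20022753, 0.48488695, 0.22604399]), 'tool_rot': array([ 2.98842455,  1.56927324, -2.11572449]), 'contact_force': array([-0.20003841,  0.59167912, -0.22234444]), 'torque': array([ 0.00084462, -0.0424622 ,  0.0086949 ]), 'opening': 0.09172586248566551}
side {'fx': 362.80699678934826, 'fy': 362.80699678934826, 'cx': 252.07552226867776, 'cy': 186.31070601273223, 'k1': -0.09682154855011404, 'R': array([[ 0.88950055, -0.45638801, -0.0223329 ],
       [-0.26651065, -0.47848768, -0.83667295],
       [ 0.37116148,  0.750173  , -0.54724731]]), 't': array([-0.4899494 ,  0.25664003,  0.6073776 ])}
top {'fx': 419.47626713153846, 'fy': 419.47626713153846, 'cx': 253.5853217916499, 'cy': 195.50238115913393, 'k1': 0.043477995557507934, 'R': array([[ 0.01844898, -0.99982038, -0.00434185],
       [-0.9937595 , -0.01785899, -0.11010503],
       [ 0.11000771,  0.00634608, -0.99391047]]), 't': array([0.02227593, 0.57279231, 1.16060118])}
wrist {'fx': 269.89645551335605, 'fy': 269.89645551335605, 'cx': 255.9624529856865, 'cy': 193.05254509803896, 'k1': -0.053177644161111794, 'R': array([[ 0.38118895,  0.92449627, -0.00127983],
       [ 0.8831549 , -0.363733  ,  0.29620218],
       [ 0.27337229, -0.11403929, -0.95512441]]), 't': array([-0.52465459, -0.038947  ,  0.39158674])}
```

View pics/side0.png

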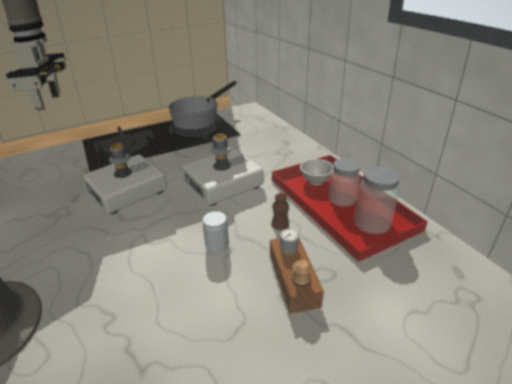

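View pics/top0.png

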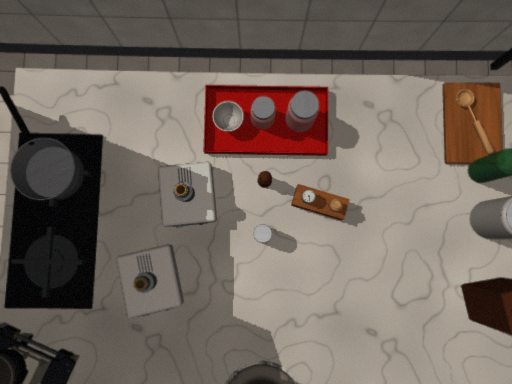

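View pics/wrist0.png

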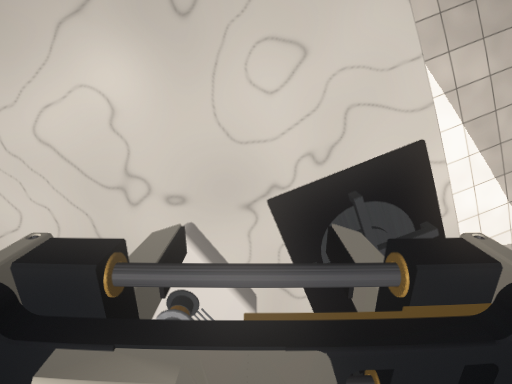

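Top view: two pumps, at (187,195) and (148,280). The one at (187,195) is the farther right, so it is the target. The gauge with the white dial is at (309,197), the stopper at (337,205), the tin at (263,233) and the pepper pot at (265,179). Next I measure them.

```bash
cat > h.py <<'E'
import numpy as np, cv2
def load(f):
    z=np.load(f); return {k:z[k] for k in z.files}
def slopes(c,uv):
    uv=np.atleast_2d(np.asarray(uv,float))
    K=np.array([[c['fx'],0,c['cx']],[0,c['fy'],c['cy']],[0,0,1]],float)
    return cv2.undistortPoints(uv[:,None],K,np.array([float(c['k1']),0,0,0]))[:,0]
def ray(c,uv):
    s=slopes(c,uv); d=np.c_[s,np.ones(len(s))]@c['R']; o=-c['R'].T@c['t']; return o,d
def plane(c,uv,z):
    o,d=ray(c,uv); return o+d*((z-o[2])/d[:,2])[:,None]
def pts(c,step=1):
    h,w=c['d'].shape; u,v=np.meshgrid(np.arange(w),np.arange(h))
    o,d=ray(c,np.c_[u.ravel(),v.ravel()]); return (o+d*c['d'].reshape(-1,1)).reshape(h,w,3)
def proj(c,X):
    K=np.array([[c['fx'],0,c['cx']],[0,c['fy'],c['cy']],[0,0,1]],float)
    return cv2.projectPoints(np.atleast_2d(np.asarray(X,float)),cv2.Rodrigues(np.asarray(c['R']))[0],np.asarray(c['t'],float),K,np.array([float(c['k1']),0,0,0]))[0][:,0]
def crop(c,x0,y0,x1,y1,s,f):
    cv2.imwrite(f,cv2.resize(c['p'][y0:y1,x0:x1,::-1],None,fx=s,fy=s,interpolation=cv2.INTER_CUBIC))
E
python3 - <<'E'
from h import *
t=load('pics/top0.npz'); s=load('pics/side0.npz')
P=pts(t); S=pts(s)
for n,(u,v) in dict(pumptop=(200,210),pumptop2=(168,215),coup=(181,190),gauge=(309,197),stop=(336,205),tin=(263,233),pepper=(265,179),rack=(322,200),table=(240,260)).items(): print(n,P[v,u].round(4))
for n,(u,v) in dict(coup=(221,140),gauge=(289,235),stop=(301,270),tin=(214,218),pump=(240,175)).items(): print('s',n,S[v,u].round(4))
crop(t,150,150,226,236,8,'pics/c1.png'); crop(t,240,160,360,250,6,'pics/c2.png'); crop(s,175,115,275,205,7,'pics/c3.png'); crop(s,190,180,330,315,5,'pics/c4.png')
E
```

```text
pumptop [0.5262 0.1799 0.0596]
pumptop2 [0.5109 0.2679 0.0581]
coup [0.5757 0.2266 0.1027]
gauge [ 0.5653 -0.1182  0.0822]
stop [ 0.5448 -0.1912  0.0822]
tin [0.4658 0.0049 0.0704]
pepper [0.6126 0.002  0.0822]
rack [ 0.562  -0.16    0.0406]
table [0.3892 0.0684 0.0015]
s coup [0.5725 0.2032 0.1447]
s gauge [ 0.569  -0.121   0.0851]
s stop [ 0.5419 -0.2034  0.0806]
s tin [0.4677 0.0055 0.0769]
s pump [0.5986 0.1568 0.0605]
```

View pics/c1.png

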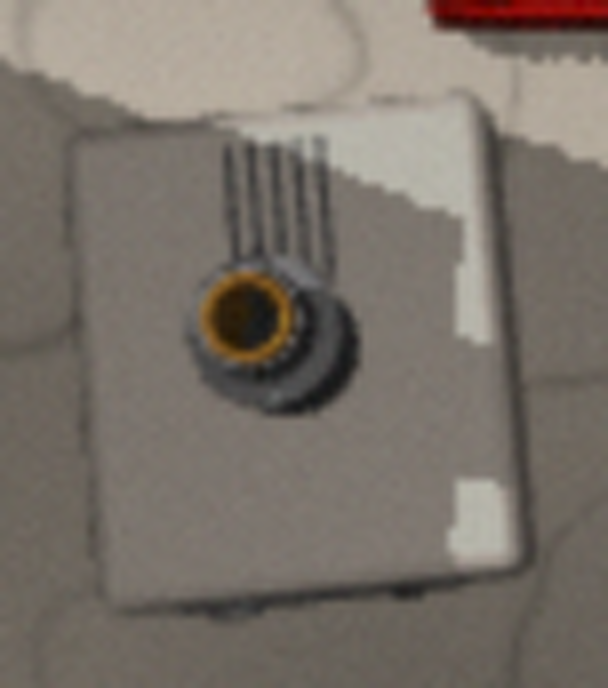

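View pics/c2.png

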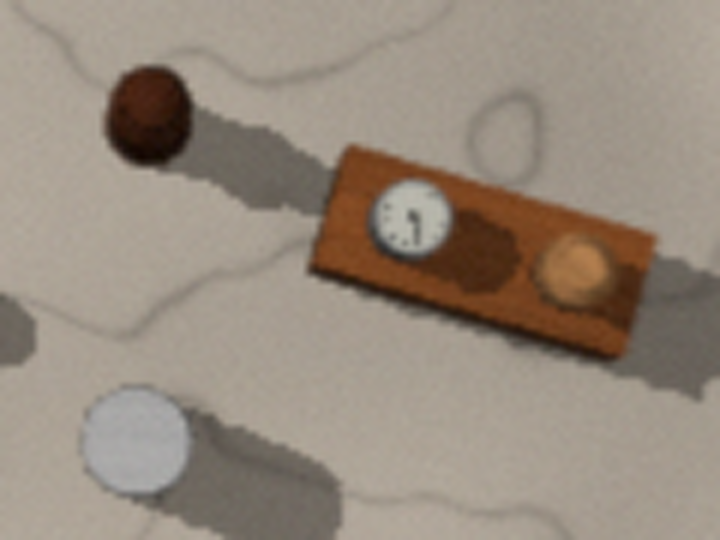

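View pics/c3.png

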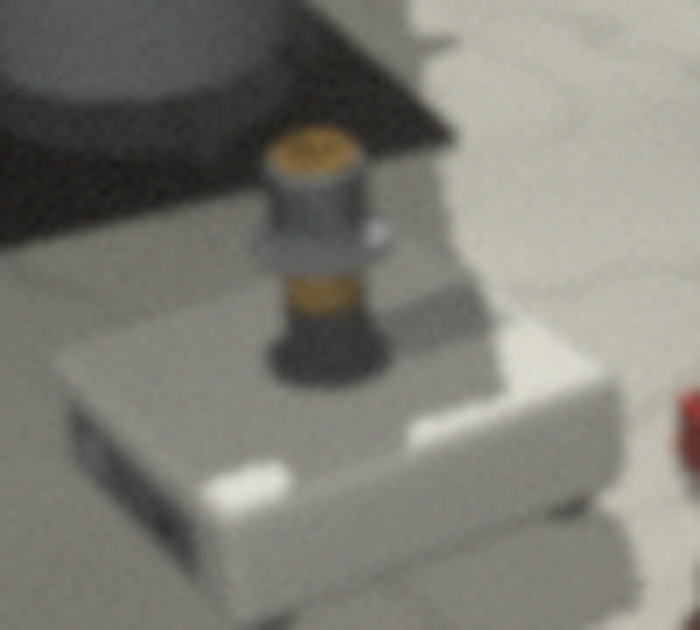

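Run:
```python
from h import *
t=load('pics/top0.npz'); s=load('pics/side0.npz')
def mask(c,x0,y0,x1,y1,lo,hi):
    hsv=cv2.cvtColor(c['p'][y0:y1,x0:x1],cv2.COLOR_RGB2HSV); m=cv2.inRange(hsv,lo,hi)
    n,l,st,ce=cv2.connectedComponentsWithStats(m)
    for k in range(1,n):
        if st[k,4]>15:
            cn=max(cv2.findContours((l==k).astype('uint8'),cv2.RETR_EXTERNAL,cv2.CHAIN_APPROX_NONE)[0],key=len)
            e=cv2.fitEllipse(cn) if len(cn)>4 else None
            print(st[k]+[x0,y0,0,0,0], (ce[k]+[x0,y0]).round(2), 'ell',np.array(e[0])+[x0,y0],e[1:])
print('brass top');mask(t,165,170,200,215,(8,120,50),(30,255,255))
print('brass side');mask(s,205,125,240,170,(8,100,50),(30,255,255))
def tri(uv,sv):
    o1,d1=ray(t,uv);o2,d2=ray(s,sv);d1=d1[0];d2=d2[0]
    k=np.linalg.lstsq(np.c_[d1,-d2],o2-o1,rcond=None)[0]
    a=o1+k[0]*d1;b=o2+k[1]*d2;return ((a+b)/2).round(4),np.linalg.norm(a-b).round(4)
print('mouth',tri((180.4,189.1),(219.7,136.0)))
for z in(.132,.14,.148): print(z,plane(t,(180.4,189.1),z).round(4),plane(s,(219.7,136.0),z).round(4))
# gauge dial
print('dial top');mask(t,295,180,322,212,(0,0,150),(180,60,255))
print('dial side');mask(s,275,222,305,260,(0,0,150),(180,60,255))
# pump top corners
cor=[(150+x/8-.5,150+y/8-.5) for x,y in[(75,138),(470,92),(525,565),(110,610)]]
C=plane(t,cor,.06);print(C.round(4),C.mean(0));print(np.linalg.norm(np.roll(C,-1,0)-C,axis=1))
cor=[(240+x/6-.5,160+y/6-.5) for x,y in[(349,146),(657,236),(625,357),(309,270)]]
C=plane(t,cor,.045);print(C.round(4),C.mean(0));print(np.linalg.norm(np.roll(C,-1,0)-C,axis=1))
```

```text
brass top
[175 184  12  11  62] [180.55 189.08] ell [180.55718803 189.12252998] ((10.23914909362793, 11.00267505645752), 96.4143295288086)
brass side
[214 133  12   6  58] [219.28 135.69] ell [219.34044266 135.66465569] ((5.279308319091797, 11.260116577148438), 86.55223846435547)
[217 155   9   4  27] [221.07 156.74] ell [221.41428375 156.66376305] ((3.0498411655426025, 8.968161582946777), 85.52227020263672)
mouth (array([0.5742, 0.2194, 0.1483]), np.float64(0.0035))
0.132 [[0.5745 0.223  0.132 ]] [[0.5884 0.2516 0.132 ]]
0.14 [[0.5736 0.2215 0.14  ]] [[0.5823 0.2356 0.14  ]]
0.148 [[0.5726 0.22   0.148 ]] [[0.5762 0.2196 0.148 ]]
dial top
[295 180  25  10 148] [307.55 183.01] ell [307.83088875 183.71946502] ((8.886070251464844, 27.217103958129883), 93.41417694091797)
[303 191  12  11  87] [308.48 195.67] ell [308.44860458 195.79504681] ((9.96894645690918, 10.669961929321289), 122.1875991821289)
[295 207  11   5  30] [298.57 209.83] ell [298.15741205 209.62958717] ((3.444490671157837, 11.240878105163574), 100.2734375)
dial side
[280 222  25  27 382] [294.6  232.14] ell [295.0247612  233.49157333] ((24.04369354248047, 25.7210636138916), 149.92770385742188)
[[0.6451 0.2984 0.06  ]
 [0.664  0.1612 0.06  ]
 [0.499  0.1372 0.06  ]
 [0.4811 0.2793 0.06  ]] [0.57230256 0.21901486 0.06      ]
[0.13847038 0.16676363 0.14314004 0.16520305]
[[ 0.6061 -0.0909  0.045 ]
 [ 0.5662 -0.2346  0.045 ]
 [ 0.5095 -0.2194  0.045 ]
 [ 0.5473 -0.0727  0.045 ]] [ 0.5572983  -0.15437806  0.045     ]
[0.14909482 0.0587257  0.15153776 0.06153077]
```

View pics/c4.png

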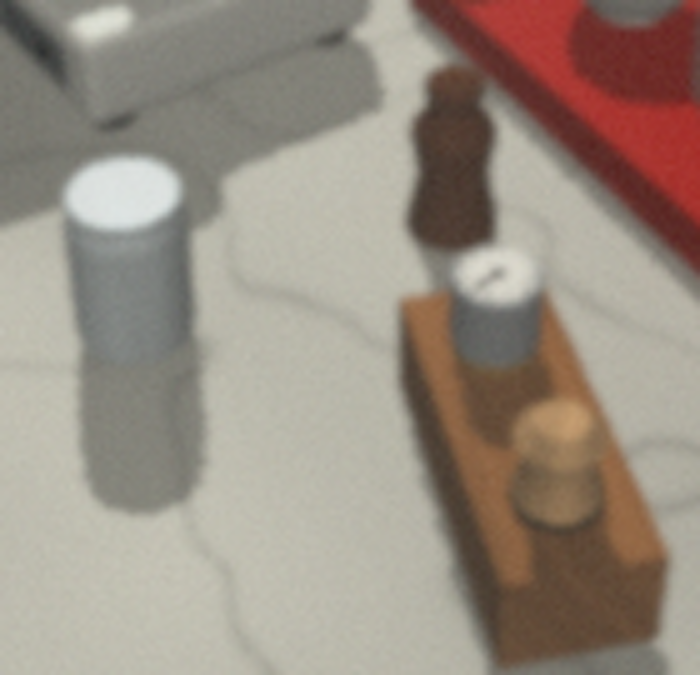

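```bash
cat >> h.py <<'E'
from scipy.spatial.transform import Rotation as Ro
def cur():
    from cell import robot
    o=robot.observe(); return o,np.array(o['tool_pos']),Ro.from_euler('xyz',o['tool_rot'])
def goal(p,jaw_deg=None):
    o,q,R=cur(); dp=R.inv().apply(np.array(p)-q)
    if jaw_deg is None: jaw_deg=np.degrees(np.arctan2(*R.as_matrix()[[1,0],2]))
    best=None
    for j in (jaw_deg,jaw_deg+180):
        a=np.radians(j); x=np.array([0,0,-1.]); z=np.array([np.cos(a),np.sin(a),0]); G=Ro.from_matrix(np.c_[x,np.cross(z,x),z])
        tv=np.degrees((R.inv()*G).as_rotvec())
        if best is None or np.linalg.norm(tv)<np.linalg.norm(best): best=tv
    print('dp',dp.round(4),'turn',best.round(2))
def st():
    o,q,R=cur(); print('t',round(o['time'],2),'p',q.round(4),'F',o['contact_force'].round(2),'op',round(o['opening'],4),'jaw',np.degrees(np.arctan2(*R.as_matrix()[[1,0],2])).round(1),'xdir',R.as_matrix()[:,0].round(3),'q6',o['qpos'][5].round(2))
E
python3 - <<'E'
from h import *
st()
t=load('pics/top0.npz'); s=load('pics/side0.npz');w=load('pics/wrist0.npz')
print('gauge',plane(t,(308.45,195.75),.081).round(4), plane(s,(190+496/5-.5,180+276/5-.5),.081).round(4))
print('jars',plane(t,[(303,100),(263,108),(228,115)],.13).round(3), plane(t,[(263,108)],.1))
print('tin',plane(t,(240+137/6-.5,160+440/6-.5),.075),'pepper',plane(t,(265,178),.088))
o,q,R=cur(); M=R.as_matrix(); print(M.round(3))
c=-w['R'].T@w['t']; print('cam in tool',R.inv().apply(c-q).round(4),'optical dir',(R.inv().apply(w['R'][2])).round(3),'tcp px',proj(w,q))
goal([.573,.22,.25],-15.5)
E
```

```text
t 0.15 p [0.2003 0.485  0.2262] F [ 0.55  0.23 -0.16] op 0.0918 jaw 67.6 xdir [-0.001 -0.001 -1.   ] q6 -0.15
gauge [[ 0.5688 -0.1168  0.081 ]] [[ 0.5716 -0.116   0.081 ]]
jars [[ 0.82  -0.095  0.13 ]
 [ 0.796  0.011  0.13 ]
 [ 0.776  0.104  0.13 ]] [[0.80603838 0.01095406 0.1       ]]
tin [[0.46613771 0.00684028 0.075     ]] pepper [[0.61449056 0.00219253 0.088     ]]
[[-0.001 -0.924  0.382]
 [-0.001  0.382  0.924]
 [-1.     0.    -0.001]]
cam in tool [-0.1587  0.0791  0.0002] optical dir [ 0.955 -0.296  0.   ] tcp px [[255.57974831 237.02793459]]
dp [-0.0237 -0.4456 -0.1026] turn [ 8.305e+01 -6.000e-02  4.000e-02]
```

>>> {"name": "move_arm", "arguments": {"deltas": [{"dp": [-0.024, -0.446, -0.103], "turn": [83, 0, 0]}, {"dp": [-0.024, -0.446, -0.103], "turn": [83, 0, 0]}, {"dp": [-0.024, -0.446, -0.103], "turn": [83, 0, 0]}, {"dp": [-0.024, -0.446, -0.103], "turn": [83, 0, 0]}, {"dp": [-0.024, -0.446, -0.103], "turn": [83, 0, 0]}, {"dp": [-0.024, -0.446, -0.103], "turn": [83, 0, 0]}, {"dp": [-0.024, -0.446, -0.103], "turn": [83, 0, 0]}, {"dp": [-0.024, -0.446, -0.103], "turn": [83, 0, 0]}, {"dp": [-0.024, -0.446, -0.103], "turn": [83, 0, 0]}, {"dp": [-0.024, -0.446, -0.103], "turn": [83, 0, 0]}], "hand": 0.07}}

```text
time: 1.15
tool_pos: [0.5771, 0.2157, 0.2498]
tool_rot: [-0.745, 1.569, -1.025]
contact_force: [-0.0, 0.8, -0.1]
opening: 0.0698
```

>>> {"name": "move_arm", "arguments": {"deltas": [{"dp": [0, 0, 0], "turn": [0, 0, 0]}, {"dp": [0, 0, 0], "turn": [0, 0, 0]}, {"dp": [0, 0, 0], "turn": [0, 0, 0]}]}}

```text
time: 1.45
tool_pos: [0.5723, 0.2207, 0.2507]
tool_rot: [3.113, 1.57, 2.847]
contact_force: [-0.8, 0.3, 0.5]
opening: 0.0699
```

Run:
```python
from h import *
from cell import robot
st()
i=robot.camera_info("wrist");p,d=robot.read_camera("wrist");np.savez("pics/wrist1.npz",p=p,d=d,**i);cv2.imwrite("pics/wrist1.png",p[:,:,::-1])
goal([.573,.22,.25],-15.5)
w=load("pics/wrist1.npz")
for z in (.132,.14,.148): print(proj(w,[.573,.22,z]))
```

```text
t 1.45 p [0.5723 0.2207 0.2507] F [-0.76  0.28  0.52] op 0.0699 jaw -15.2 xdir [-0.001  0.    -1.   ] q6 0.51
dp [ 0.0009 -0.0006  0.0008] turn [ 0.24 -0.01 -0.01]
[[255.53957505 188.53051919]]
[[255.52445749 190.68039633]]
[[255.50849896 192.95034112]]
```

View pics/wrist1.png

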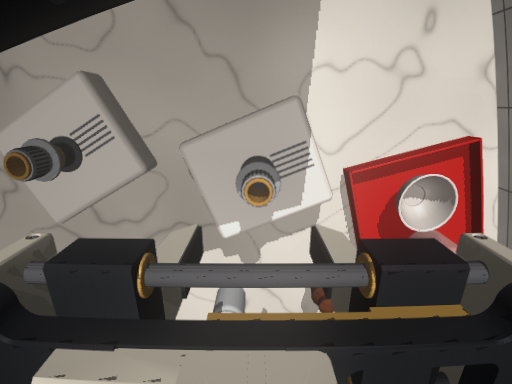

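The wrist view shows the coupler mouth at about (258,190), close to the projected estimate. I'll refine it.

Run:
```python
from h import *
w=load("pics/wrist1.npz");t=load('pics/top0.npz'); s=load('pics/side0.npz')
crop(w,225,145,295,225,9,'pics/c5.png')
x0,y0=235,170
hsv=cv2.cvtColor(w['p'][y0:215,x0:285],cv2.COLOR_RGB2HSV);m=cv2.inRange(hsv,(8,120,60),(30,255,255))
cn=max(cv2.findContours(m,cv2.RETR_EXTERNAL,cv2.CHAIN_APPROX_NONE)[0],key=len);e=cv2.fitEllipse(cn);c=np.array(e[0])+[x0,y0];print(c,e[1:],cv2.boundingRect(cn))
def tri(L):
    A=[];b=[]
    for cam,uv in L:
        o,d=ray(cam,uv);d=d[0]/np.linalg.norm(d[0]);N=np.eye(3)-np.outer(d,d);A.append(N);b.append(N@o)
    x=np.linalg.lstsq(np.vstack(A),np.hstack(b),rcond=None)[0]; return x.round(4),[(proj(cam,x)[0]-uv).round(2) for cam,uv in L]
tu,su=(180.5,189.1),(219.5,135.8)
print(tri([(w,c),(t,tu),(s,su)]));print(tri([(w,c),(t,tu)]));print(tri([(w,c),(s,su)]))
for z in (.14,.144,.148):print(plane(w,c,z).round(4))
# ring depth
P=pts(w);mm=np.zeros(w['d'].shape,bool);mm[y0:215,x0:285]=m>0
Z=P[mm];print(np.percentile(Z[:,2],[10,25,50,75,90]).round(4),np.median(Z,0))
# flange and ptop
r=np.hypot(P[...,0]-.573,P[...,1]-.2205)
for a,b in((.019,.026),(.03,.06)):
    k=(r>a)&(r<b)&(P[...,2]>.05); print(a,b,k.sum(),np.percentile(P[k][:,2],[5,25,50,75,95]).round(4))
```

```text
[258.10142517 191.4121666 ] ((26.79179573059082, 27.33187484741211), 86.14729309082031) (9, 8, 29, 28)
(array([0.5748, 0.2203, 0.1478]), [array([-0.93,  0.8 ]), array([-0.14, -0.86]), array([-0.4 ,  0.28])])
(array([0.5744, 0.2201, 0.1435]), [array([-1.31, -0.17]), array([ 0.21, -0.48])])
(array([0.5761, 0.2209, 0.1481]), [array([0.1 , 0.01]), array([-0.04,  0.  ])])
[[0.5754 0.2185 0.14  ]]
[[0.5757 0.2197 0.144 ]]
[[0.576  0.2209 0.148 ]]
[0.1337 0.1424 0.1462 0.147  0.1474] [0.57405624 0.21549207 0.14619272]
0.019 0.026 3118 [0.063  0.335  0.3511 0.3587 0.3665]
0.03 0.06 41006 [0.0609 0.3305 0.3411 0.3584 0.3657]
```

View pics/c5.png

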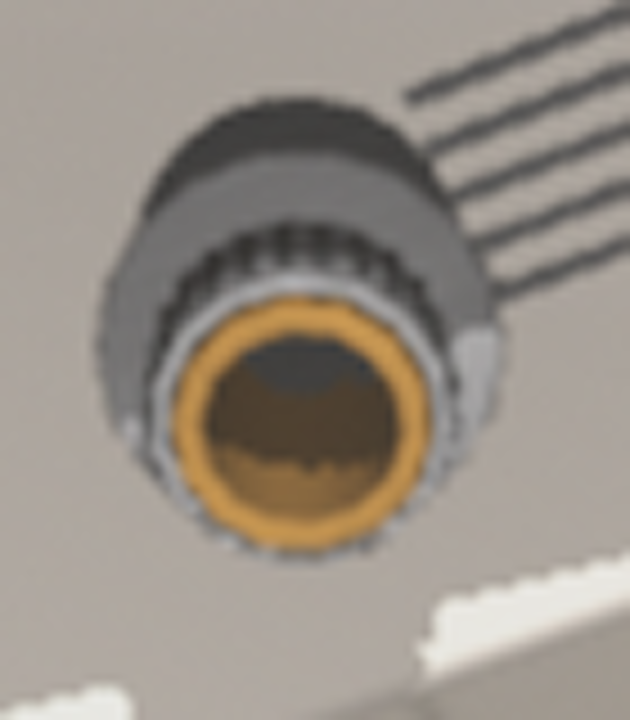

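Run:
```python
from h import *
goal([.575,.2205,.165],-15.5);goal([.575,.2205,.119],-15.5)
```

```text
dp [0.0859 0.0004 0.0027] turn [ 0.24 -0.01 -0.01]
dp [0.1319 0.0004 0.0027] turn [ 0.24 -0.01 -0.01]
```

>>> {"name": "move_arm", "arguments": {"deltas": [{"dp": [0.04, 0, 0.003], "turn": [0, 0, 0]}, {"dp": [0.07, 0, 0.003], "turn": [0, 0, 0]}, {"dp": [0.09, 0, 0.003], "turn": [0, 0, 0]}, {"dp": [0.1, 0, 0.003], "turn": [0, 0, 0]}, {"dp": [0.11, 0, 0.003], "turn": [0, 0, 0]}, {"dp": [0.12, 0, 0.003], "turn": [0, 0, 0]}, {"dp": [0.127, 0, 0.003], "turn": [0, 0, 0]}, {"dp": [0.131, 0, 0.003], "turn": [0, 0, 0]}, {"dp": [0.131, 0, 0.003], "turn": [0, 0, 0]}, {"dp": [0.131, 0, 0.003], "turn": [0, 0, 0]}], "hand": 0.06}}

```text
time: 2.5
tool_pos: [0.5765, 0.219, 0.1202]
tool_rot: [0.593, 1.57, 0.323]
contact_force: [-1.1, -0.0, -0.5]
opening: 0.06
```

Run:
```python
from h import *
from cell import robot
st()
for n in("wrist","side"):
    i=robot.camera_info(n);p,d=robot.read_camera(n);np.savez(f"pics/{n}2.npz",p=p,d=d,**i)
crop(load("pics/wrist2.npz"),150,150,370,315,3.5,'pics/c6.png');crop(load("pics/side2.npz"),150,80,290,200,5,'pics/c7.png')
```

```text
t 2.5 p [0.5765 0.219  0.1202] F [-1.06 -0.01 -0.54] op 0.06 jaw -15.5 xdir [ 0.001  0.    -1.   ] q6 0.51
```

View pics/c6.png

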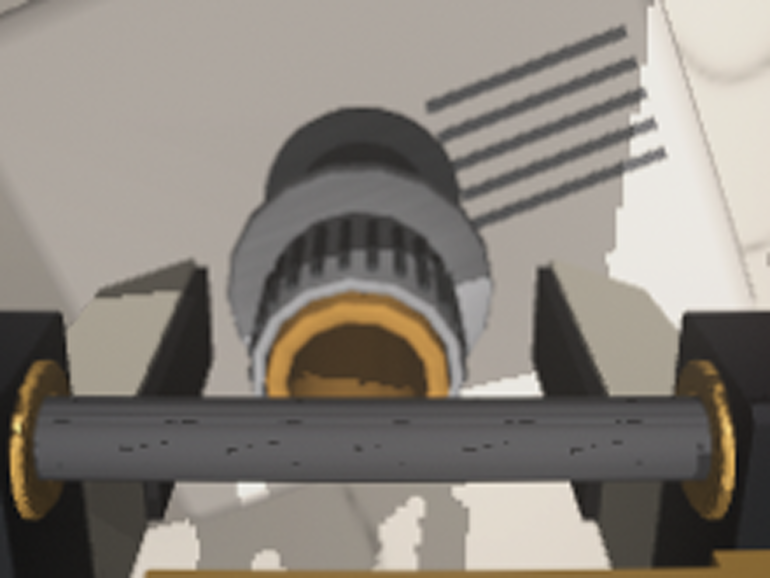

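View pics/c7.png

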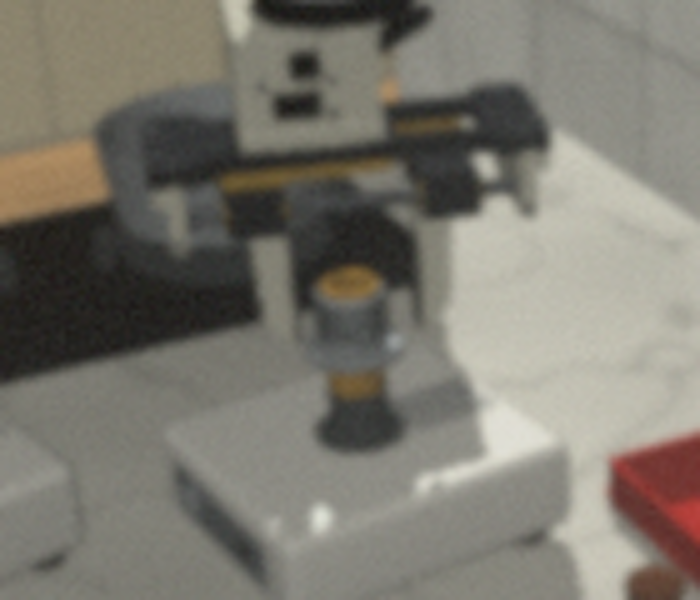

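The fingers straddle the sleeve with the tips above the flange. The coupler sits about 4 px (2 mm) left of the jaw middle, so I shift by that amount and close gently.

>>> {"name": "move_arm", "arguments": {"deltas": [{"dp": [0, 0, -0.002], "turn": [0, 0, 0]}, {"dp": [0, 0, -0.002], "turn": [0, 0, 0]}]}}

```text
time: 2.8
tool_pos: [0.5741, 0.2196, 0.12]
tool_rot: [0.998, 1.57, 0.728]
contact_force: [-0.1, -0.6, 0.4]
opening: 0.0598
```

>>> {"name": "move_arm", "arguments": {"deltas": [{"dp": [0, 0, 0], "turn": [0, 0, 0]}, {"dp": [0, 0, 0], "turn": [0, 0, 0]}, {"dp": [0, 0, 0], "turn": [0, 0, 0]}, {"dp": [0, 0, 0], "turn": [0, 0, 0]}, {"dp": [0, 0, 0], "turn": [0, 0, 0]}, {"dp": [0, 0, 0], "turn": [0, 0, 0]}], "hand": 0.03, "squeeze": 20}}

```text
time: 3.4
tool_pos: [0.5743, 0.2195, 0.1197]
tool_rot: [2.343, 1.571, 2.074]
contact_force: [-0.7, -0.3, -0.2]
opening: 0.0352
```

Run:
```python
from h import *
st()
```

```text
t 3.4 p [0.5743 0.2195 0.1197] F [-0.66 -0.35 -0.23] op 0.0352 jaw -15.4 xdir [-0.  0. -1.] q6 0.51
```

Gripped at 35.2 mm, which matches the sleeve, with almost no lateral force. Now I pull down slowly.

>>> {"name": "move_arm", "arguments": {"deltas": [{"dp": [0.001, 0, 0], "turn": [0, 0, 0]}, {"dp": [0.002, 0, 0], "turn": [0, 0, 0]}, {"dp": [0.003, 0, 0], "turn": [0, 0, 0]}, {"dp": [0.004, 0, 0], "turn": [0, 0, 0]}, {"dp": [0.004, 0, 0], "turn": [0, 0, 0]}]}}

```text
time: 3.9
tool_pos: [0.5745, 0.2195, 0.1166]
tool_rot: [0.609, 1.57, 0.34]
contact_force: [-2.2, -0.1, 7.8]
opening: 0.0349
```

>>> {"name": "move_arm", "arguments": {"deltas": [{"dp": [0.001, 0, 0], "turn": [0, 0, 0]}, {"dp": [0.002, 0, 0], "turn": [0, 0, 0]}, {"dp": [0.003, 0, 0], "turn": [0, 0, 0]}, {"dp": [0.004, 0, 0], "turn": [0, 0, 0]}, {"dp": [0.004, 0, 0], "turn": [0, 0, 0]}]}}

```text
time: 4.4
tool_pos: [0.5747, 0.2196, 0.112]
tool_rot: [0.606, 1.57, 0.336]
contact_force: [0.8, -0.3, 1.6]
opening: 0.0353
```

Run:
```python
from h import *
st()
```

```text
t 4.4 p [0.5747 0.2196 0.112 ] F [ 0.82 -0.31  1.57] op 0.0353 jaw -15.5 xdir [ 0.001  0.    -1.   ] q6 0.51
```

>>> {"name": "move_arm", "arguments": {"deltas": [{"dp": [0.001, 0, 0], "turn": [0, 0, 0]}, {"dp": [0.002, 0, 0], "turn": [0, 0, 0]}, {"dp": [0.003, 0, 0], "turn": [0, 0, 0]}, {"dp": [0.0035, 0, 0], "turn": [0, 0, 0]}, {"dp": [0.0035, 0, 0], "turn": [0, 0, 0]}]}}

```text
time: 4.9
tool_pos: [0.5745, 0.2195, 0.1078]
tool_rot: [0.828, 1.571, 0.558]
contact_force: [4.4, 1.3, -5.2]
opening: 0.035
```

Run:
```python
from h import *
st()
```

```text
t 4.9 p [0.5745 0.2195 0.1078] F [ 4.38  1.25 -5.19] op 0.035 jaw -15.4 xdir [ 0.  0. -1.] q6 0.51
```

The force has reversed, so the sleeve is past over-centre. I release it and rise.

>>> {"name": "move_arm", "arguments": {"deltas": [{"dp": [0, 0, 0], "turn": [0, 0, 0]}, {"dp": [0, 0, 0], "turn": [0, 0, 0]}, {"dp": [0, 0, 0], "turn": [0, 0, 0]}, {"dp": [0, 0, 0], "turn": [0, 0, 0]}], "hand": 0.062}}

```text
time: 5.3
tool_pos: [0.5741, 0.2194, 0.1084]
tool_rot: [-2.749, 1.571, -3.018]
contact_force: [-0.0, 0.1, 0.6]
opening: 0.0603
```

>>> {"name": "move_arm", "arguments": {"deltas": [{"dp": [-0.01, 0, 0], "turn": [0, 0, 0]}, {"dp": [-0.04, 0, 0], "turn": [0, 0, 0]}, {"dp": [-0.08, 0, 0], "turn": [0, 0, 0]}, {"dp": [-0.12, 0, 0], "turn": [0, 0, 0]}, {"dp": [-0.14, 0, 0], "turn": [0, 0, 0]}, {"dp": [-0.14, 0, 0], "turn": [0, 0, 0]}, {"dp": [-0.14, 0, 0], "turn": [0, 0, 0]}]}}

```text
time: 6.0
tool_pos: [0.574, 0.2194, 0.2484]
tool_rot: [0.544, 1.57, 0.274]
contact_force: [0.4, 0.3, -0.8]
opening: 0.0623
```

Run:
```python
from h import *
from cell import robot
st()
for n in("wrist","side"):
    i=robot.camera_info(n);p,d=robot.read_camera(n);np.savez(f"pics/{n}3.npz",p=p,d=d,**i)
w=load("pics/wrist3.npz")
crop(w,215,130,305,220,6,'pics/c8.png');crop(load("pics/side3.npz"),175,115,275,205,6,'pics/c9.png')
x0,y0=235,160
hsv=cv2.cvtColor(w['p'][y0:215,x0:285],cv2.COLOR_RGB2HSV);m=cv2.inRange(hsv,(8,120,60),(30,255,255))
cn=max(cv2.findContours(m,cv2.RETR_EXTERNAL,cv2.CHAIN_APPROX_NONE)[0],key=len);e=cv2.fitEllipse(cn);print(np.array(e[0])+[x0,y0],e[1:])
for z in (.144,.146,.148):print(plane(w,np.array(e[0])+[x0,y0],z).round(4))
```

```text
t 6.0 p [0.574  0.2194 0.2484] F [ 0.43  0.31 -0.83] op 0.0623 jaw -15.4 xdir [ 0.  0. -1.] q6 0.51
[255.90946198 190.12896729] ((27.059619903564453, 29.852373123168945), 179.7835235595703)
[[0.5759 0.221  0.144 ]]
[[0.576  0.2216 0.146 ]]
[[0.5762 0.2221 0.148 ]]
```

View pics/c8.png

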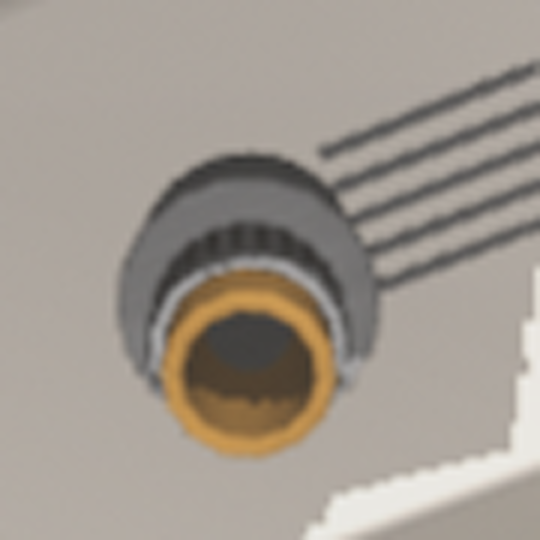

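View pics/c9.png

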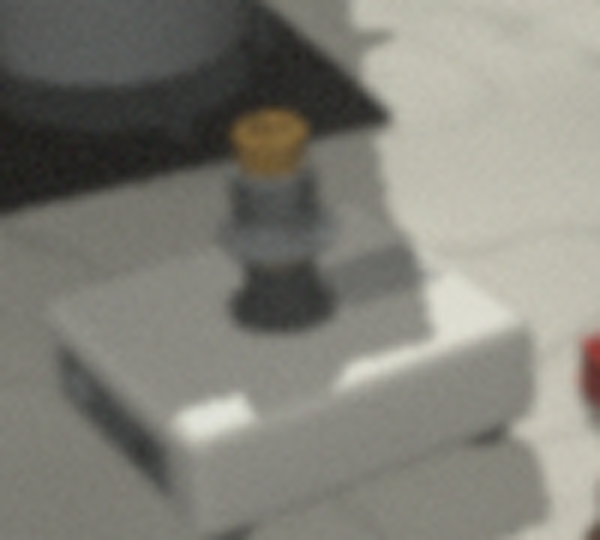

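The sleeve is latched down by itself: the bare brass tube is now exposed above it. Next the gauge.

Run:
```python
from h import *
goal([.569,-.1165,.20],-15.5)
```

```text
dp [ 0.047  -0.3248  0.0852] turn [ 0.05 -0.14  0.08]
```

>>> {"name": "move_arm", "arguments": {"deltas": [{"dp": [0.01, -0.045, 0.012], "turn": [0, 0, 0]}, {"dp": [0.01, -0.09, 0.024], "turn": [0, 0, 0]}, {"dp": [0.01, -0.135, 0.036], "turn": [0, 0, 0]}, {"dp": [0.02, -0.18, 0.048], "turn": [0, 0, 0]}, {"dp": [0.03, -0.225, 0.06], "turn": [0, 0, 0]}, {"dp": [0.04, -0.27, 0.072], "turn": [0, 0, 0]}, {"dp": [0.047, -0.325, 0.085], "turn": [0, 0, 0]}, {"dp": [0.047, -0.325, 0.085], "turn": [0, 0, 0]}, {"dp": [0.047, -0.325, 0.085], "turn": [0, 0, 0]}, {"dp": [0.047, -0.325, 0.085], "turn": [0, 0, 0]}]}}

```text
time: 7.1
tool_pos: [0.5694, -0.1154, 0.2005]
tool_rot: [2.693, 1.569, 2.423]
contact_force: [0.6, 0.9, 0.3]
opening: 0.0623
```

>>> {"name": "move_arm", "arguments": {"deltas": [{"dp": [0, 0, 0], "turn": [0, 0, 0]}, {"dp": [0, 0, 0], "turn": [0, 0, 0]}, {"dp": [0, 0, 0], "turn": [0, 0, 0]}]}}

```text
time: 7.4
tool_pos: [0.5698, -0.1153, 0.2014]
tool_rot: [0.396, 1.57, 0.129]
contact_force: [-0.3, 0.7, -0.0]
opening: 0.0617
```

Run:
```python
from h import *
from cell import robot
st()
for n in("wrist",):
    i=robot.camera_info(n);p,d=robot.read_camera(n);np.savez(f"pics/{n}4.npz",p=p,d=d,**i)
w=load("pics/wrist4.npz")
cv2.imwrite('pics/w4.png',w['p'][:,:,::-1]); print(proj(w,[[.569,-.1165,.081],[.569,-.1165,.05]]))
P=pts(w);goal([.569,-.1165,.053],-15.5)
```

```text
t 7.4 p [ 0.5698 -0.1153  0.2014] F [-0.31  0.65 -0.  ] op 0.0617 jaw -15.4 xdir [ 0.  0. -1.] q6 -0.06
[[254.18015927 188.87644115]
 [254.33328075 181.53324203]]
dp [ 0.1484 -0.0012 -0.0006] turn [ 0.13  0.02 -0.01]
```

View pics/w4.png

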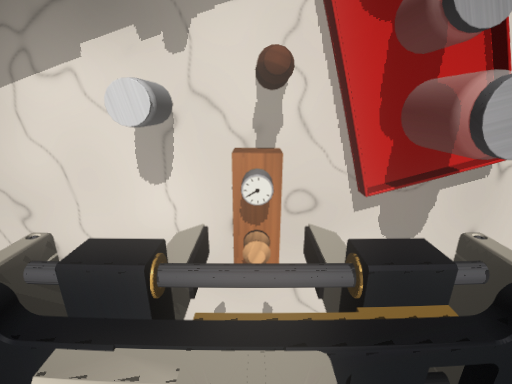

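Run:
```python
from h import *
w=load("pics/wrist4.npz")
x0,y0,x1,y1=238,165,278,212
hsv=cv2.cvtColor(w['p'][y0:y1,x0:x1],cv2.COLOR_RGB2HSV);m=cv2.inRange(hsv,(0,0,100),(180,70,255))
cn=max(cv2.findContours(m,cv2.RETR_EXTERNAL,cv2.CHAIN_APPROX_NONE)[0],key=len);print(cv2.boundingRect(cn),cv2.fitEllipse(cn))
c=np.array(cv2.fitEllipse(cn)[0])+[x0,y0];print(c)
crop(w,230,145,290,215,8,'pics/c10.png')
X=plane(w,c,.081)[0];print(X);o,q,R=cur();print(R.inv().apply(X-q))
P=pts(w);print(P[188:193,254:260,2].mean())
```

```text
(3, 4, 33, 37) ((18.7080078125, 22.139375686645508), (31.538984298706055, 36.36383819580078), 179.86544799804688)
[256.70800781 187.13937569]
[ 0.57214037 -0.11534141  0.081     ]
[0.1203936  0.00078287 0.00217877]
0.0827832379588495
```

View pics/c10.png

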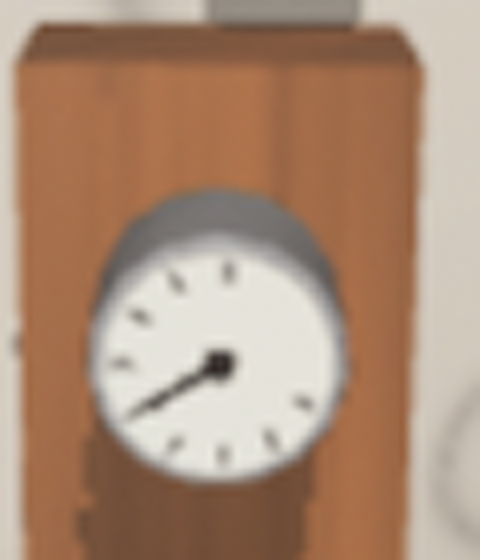

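>>> {"name": "move_arm", "arguments": {"deltas": [{"dp": [0.04, -0.0015, 0.001], "turn": [0, 0, 0]}, {"dp": [0.07, -0.0015, 0.001], "turn": [0, 0, 0]}, {"dp": [0.095, -0.0015, 0.001], "turn": [0, 0, 0]}, {"dp": [0.11, -0.0015, 0.001], "turn": [0, 0, 0]}, {"dp": [0.12, -0.0015, 0.001], "turn": [0, 0, 0]}, {"dp": [0.13, -0.0015, 0.001], "turn": [0, 0, 0]}, {"dp": [0.14, -0.0015, 0.001], "turn": [0, 0, 0]}, {"dp": [0.148, -0.0015, 0.001], "turn": [0, 0, 0]}, {"dp": [0.148, -0.0015, 0.001], "turn": [0, 0, 0]}, {"dp": [0.148, -0.0015, 0.001], "turn": [0, 0, 0]}]}}

```text
time: 8.45
tool_pos: [0.5704, -0.1182, 0.0534]
tool_rot: [0.152, 1.57, -0.118]
contact_force: [0.0, -0.0, 0.1]
opening: 0.0617
```

Run:
```python
from h import *
from cell import robot
st()
for n in("wrist","side"):
    i=robot.camera_info(n);p,d=robot.read_camera(n);np.savez(f"pics/{n}5.npz",p=p,d=d,**i)
crop(load("pics/wrist5.npz"),150,150,370,315,3.5,'pics/c11.png');crop(load("pics/side5.npz"),220,150,360,310,4,'pics/c12.png')
```

```text
t 8.45 p [ 0.5704 -0.1182  0.0534] F [ 0.02 -0.03  0.07] op 0.0617 jaw -15.4 xdir [ 0. -0. -1.] q6 -0.07
```

View pics/c11.png

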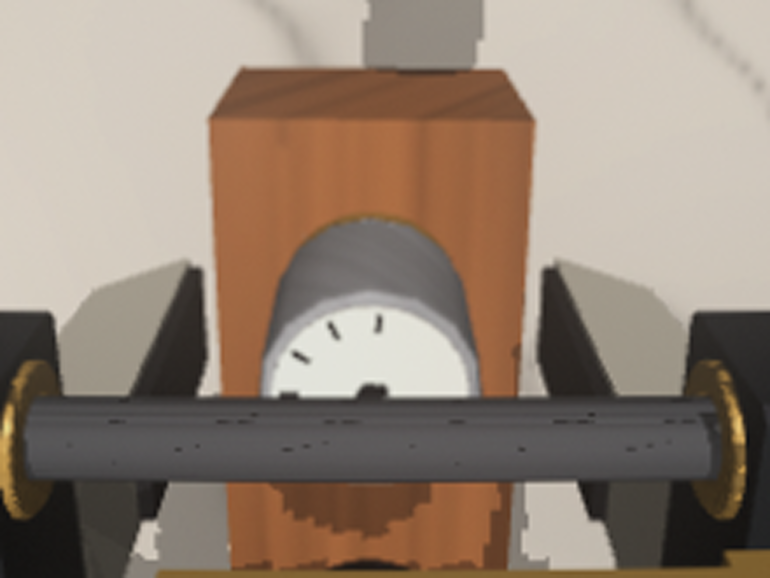

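View pics/c12.png

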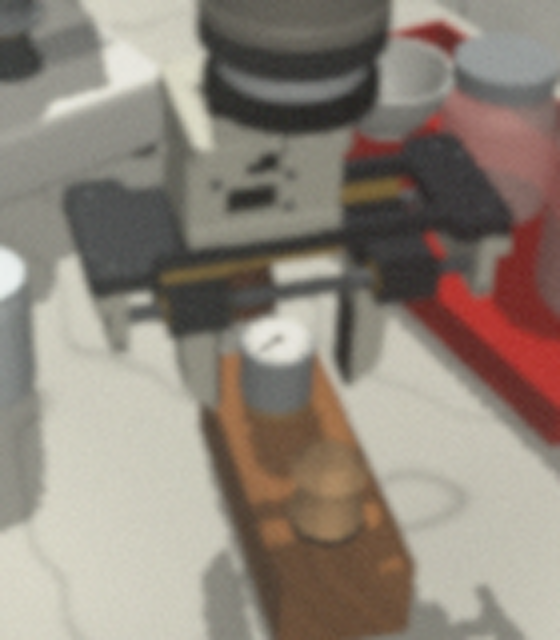

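The gauge is centred between the jaws (371 against a midpoint of 372). Close and lift.

>>> {"name": "move_arm", "arguments": {"deltas": [{"dp": [0, 0, 0], "turn": [0, 0, 0]}, {"dp": [0, 0, 0], "turn": [0, 0, 0]}, {"dp": [0, 0, 0], "turn": [0, 0, 0]}, {"dp": [0, 0, 0], "turn": [0, 0, 0]}, {"dp": [0, 0, 0], "turn": [0, 0, 0]}, {"dp": [0, 0, 0], "turn": [0, 0, 0]}], "hand": 0.03, "squeeze": 35}}

```text
time: 9.15
tool_pos: [0.5703, -0.1181, 0.0533]
tool_rot: [0.271, 1.571, 0.001]
contact_force: [0.4, 0.1, 0.9]
opening: 0.0354
```

>>> {"name": "move_arm", "arguments": {"deltas": [{"dp": [-0.01, 0, 0], "turn": [0, 0, 0]}, {"dp": [-0.025, 0, 0], "turn": [0, 0, 0]}, {"dp": [-0.045, 0, 0], "turn": [0, 0, 0]}, {"dp": [-0.08, 0, 0], "turn": [0, 0, 0]}, {"dp": [-0.12, 0, 0], "turn": [0, 0, 0]}, {"dp": [-0.16, 0, 0], "turn": [0, 0, 0]}, {"dp": [-0.18, 0, 0], "turn": [0, 0, 0]}, {"dp": [-0.18, 0, 0], "turn": [0, 0, 0]}, {"dp": [-0.18, 0, 0], "turn": [0, 0, 0]}]}}

```text
time: 10.05
tool_pos: [0.5698, -0.118, 0.2327]
tool_rot: [2.98, 1.57, 2.71]
contact_force: [-0.2, -0.2, -2.9]
opening: 0.0352
```

Run:
```python
from h import *
st()
goal([.5752,.2204,.235],-15.5)
```

```text
t 10.05 p [ 0.5698 -0.118   0.2327] F [-0.23 -0.23 -2.92] op 0.0352 jaw -15.4 xdir [-0.001  0.    -1.   ] q6 -0.07
dp [-0.0022  0.3276 -0.0849] turn [ 0.06 -0.04 -0.01]
```

>>> {"name": "move_arm", "arguments": {"deltas": [{"dp": [-0.002, 0.04, -0.01], "turn": [0, 0, 0]}, {"dp": [-0.002, 0.085, -0.022], "turn": [0, 0, 0]}, {"dp": [-0.002, 0.13, -0.034], "turn": [0, 0, 0]}, {"dp": [-0.002, 0.175, -0.046], "turn": [0, 0, 0]}, {"dp": [-0.002, 0.22, -0.058], "turn": [0, 0, 0]}, {"dp": [-0.002, 0.265, -0.07], "turn": [0, 0, 0]}, {"dp": [-0.002, 0.3, -0.078], "turn": [0, 0, 0]}, {"dp": [-0.002, 0.327, -0.085], "turn": [0, 0, 0]}, {"dp": [-0.002, 0.327, -0.085], "turn": [0, 0, 0]}, {"dp": [-0.002, 0.327, -0.085], "turn": [0, 0, 0]}]}}

```text
time: 11.05
tool_pos: [0.5745, 0.2197, 0.233]
tool_rot: [-2.524, 1.567, -2.792]
contact_force: [0.2, -0.1, -1.4]
opening: 0.0354
```

>>> {"name": "move_arm", "arguments": {"deltas": [{"dp": [0.02, 0, 0], "turn": [0, 0, 0]}, {"dp": [0.035, 0, 0], "turn": [0, 0, 0]}, {"dp": [0.035, 0, 0], "turn": [0, 0, 0]}, {"dp": [0.035, 0, 0], "turn": [0, 0, 0]}]}}

```text
time: 11.45
tool_pos: [0.5754, 0.2185, 0.2]
tool_rot: [-2.52, 1.57, -2.791]
contact_force: [-0.6, -0.2, -0.6]
opening: 0.0353
```

Run:
```python
from h import *
from cell import robot
st()
for n in("wrist","side","top"):
    i=robot.camera_info(n);p,d=robot.read_camera(n);np.savez(f"pics/{n}6.npz",p=p,d=d,**i)
crop(load("pics/wrist6.npz"),150,120,370,315,3.5,'pics/c13.png');crop(load("pics/side6.npz"),190,95,260,175,8,'pics/c14.png')
crop(load("pics/top6.npz"),140,140,230,240,6,'pics/c15.png')
goal([.5752,.2204,.235],-15.5)
```

```text
t 11.45 p [0.5754 0.2185 0.2   ] F [-0.56 -0.18 -0.56] op 0.0353 jaw -15.5 xdir [-0.001 -0.    -1.   ] q6 0.51
dp [-0.0338  0.0009 -0.001 ] turn [ 0.01  0.08 -0.04]
```

View pics/c13.png

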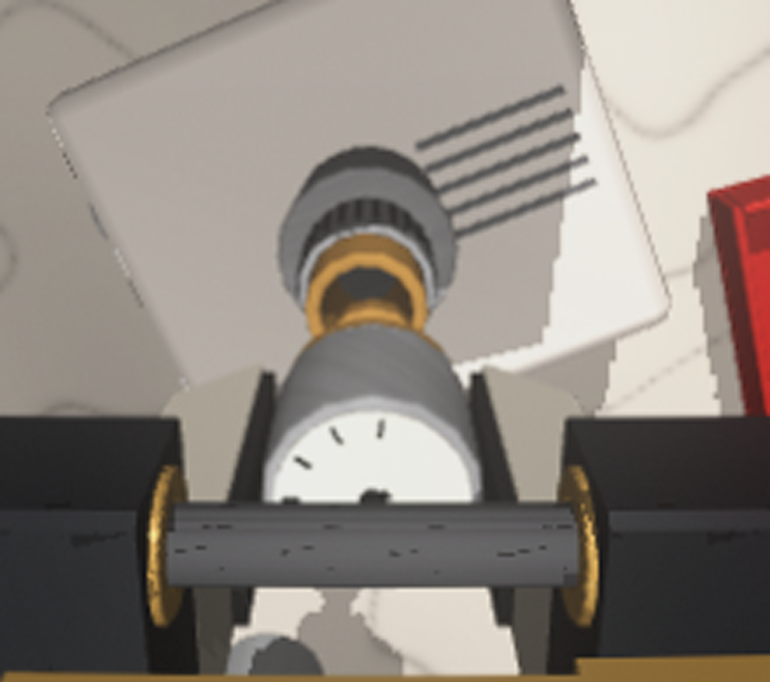

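View pics/c14.png

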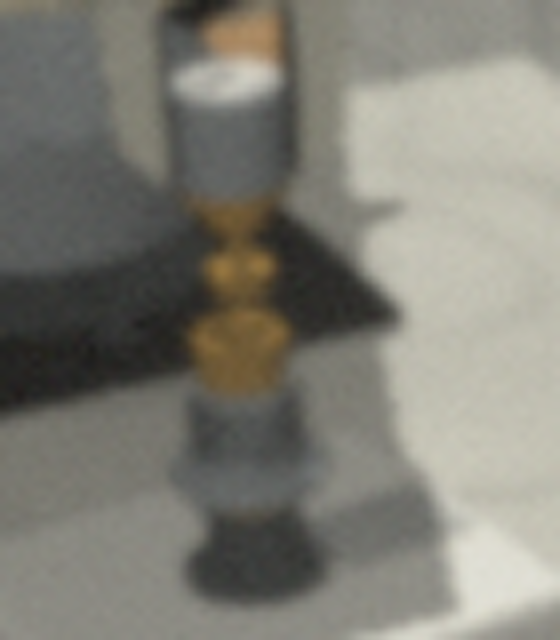

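Run:
```python
from h import *
s=load('pics/side6.npz');w=load('pics/wrist6.npz');t=load('pics/top6.npz')
# expected pixels for coaxial points
ax=[.5752,.2204]
print('side mouth,foot,stemtop,dial if coaxial',proj(s,[ax+[.147],ax+[.158],ax+[.19],ax+[.228]]).round(1))
print('observed mouth',190+239/8-.5,'stem groove/foot',190+240/8-.5,'dial',190+229/8-.5)
print('1mm z ->',(proj(s,[[.5752+.00964,.2204-.00267,.17]])-proj(s,[ax+[.17]])).round(2),'per cm')
print('wrist',proj(w,[ax+[.147],ax+[.158],ax+[.228]]).round(1))
hs=cv2.cvtColor(s['p'],cv2.COLOR_RGB2HSV);m=cv2.inRange(hs,(8,100,50),(30,255,255))
for v in range(118,145):
    u=np.nonzero(m[v,205:235])[0]+205
    if len(u): print(v,u.min(),u.max(),u.mean().round(1))
```

```text
side mouth,foot,stemtop,dial if coaxial [[219.2 136.3]
 [218.9 132.3]
 [218.  120.3]
 [216.9 105.5]]
observed mouth 219.375 stem groove/foot 219.5 dial 218.125
1mm z -> [[ 4.01 -0.43]] per cm
wrist [[253.5 207.9]
 [253.4 212.7]
 [252.1 259.3]]
120 222 223 222.5
121 215 222 218.5
122 215 222 218.5
123 216 222 219.0
124 217 221 219.0
125 217 221 219.0
126 217 223 220.0
127 216 224 220.0
128 216 224 220.0
129 216 223 219.5
130 216 223 219.5
131 216 222 219.0
132 217 222 219.5
133 217 223 220.0
134 216 224 220.0
135 214 225 219.5
136 214 225 219.5
137 214 225 219.5
138 213 224 218.5
139 214 224 219.0
140 214 224 219.0
141 215 223 219.0
142 216 223 219.5
143 218 221 219.5
```

View pics/c15.png

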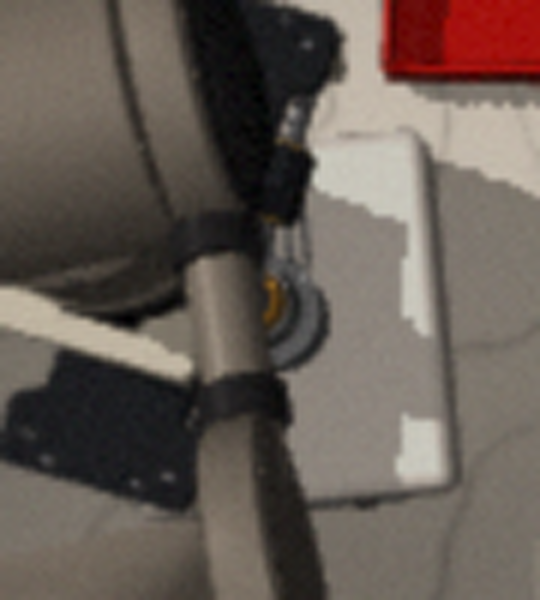

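>>> {"name": "move_arm", "arguments": {"deltas": [{"dp": [0.004, 0.0005, -0.0015], "turn": [0, 0, 0]}, {"dp": [0.009, 0.0005, -0.0015], "turn": [0, 0, 0]}, {"dp": [0.012, 0.0005, -0.0015], "turn": [0, 0, 0]}, {"dp": [0.015, 0.0005, -0.0015], "turn": [0, 0, 0]}, {"dp": [0.018, 0.0005, -0.0015], "turn": [0, 0, 0]}, {"dp": [0.018, 0.0005, -0.0015], "turn": [0, 0, 0]}]}}

```text
time: 12.2
tool_pos: [0.5738, 0.2205, 0.1816]
tool_rot: [-2.689, 1.57, -2.958]
contact_force: [0.6, 0.4, -2.4]
opening: 0.035
```

Run:
```python
from h import *
from cell import robot
st()
for n in("wrist","side"):
    i=robot.camera_info(n);p,d=robot.read_camera(n);np.savez(f"pics/{n}7.npz",p=p,d=d,**i)
a=load("pics/wrist7.npz")['p'][170:290,190:320];b=load("pics/side7.npz")['p'][95:175,190:260]
cv2.imwrite('pics/c16.png',np.hstack([cv2.resize(a,(520,480),interpolation=2)[...,::-1],cv2.resize(b,(280,480)[:2],interpolation=2)[:, :280,::-1]]))
```

```text
t 12.2 p [0.5738 0.2205 0.1816] F [ 0.59  0.44 -2.36] op 0.035 jaw -15.4 xdir [-0.001 -0.    -1.   ] q6 0.51
```

View pics/c16.png

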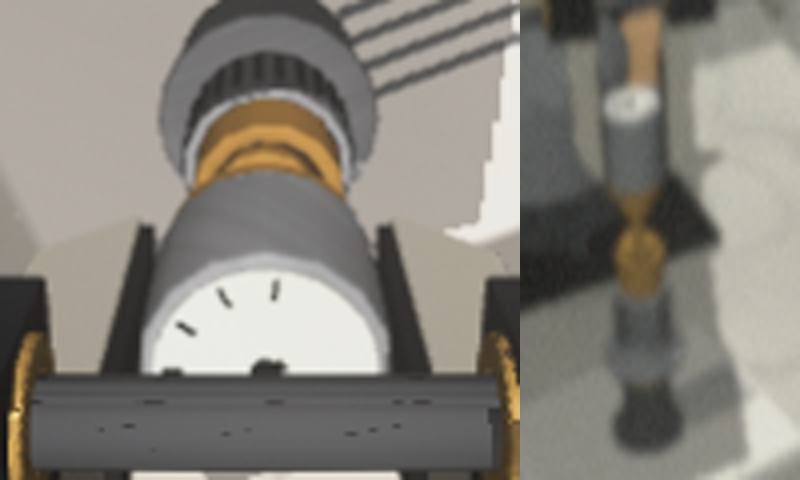

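The foot is inside the mouth, aligned, with no contact force. Continue down.

>>> {"name": "move_arm", "arguments": {"deltas": [{"dp": [0.003, 0, 0], "turn": [0, 0, 0]}, {"dp": [0.006, 0, 0], "turn": [0, 0, 0]}, {"dp": [0.009, 0, 0], "turn": [0, 0, 0]}, {"dp": [0.012, 0, 0], "turn": [0, 0, 0]}, {"dp": [0.015, 0, 0], "turn": [0, 0, 0]}, {"dp": [0.017, 0, 0], "turn": [0, 0, 0]}, {"dp": [0.018, 0, 0], "turn": [0, 0, 0]}, {"dp": [0.018, 0, 0], "turn": [0, 0, 0]}]}}

```text
time: 13.1
tool_pos: [0.574, 0.2206, 0.1641]
tool_rot: [-2.999, 1.571, 3.015]
contact_force: [-0.1, -0.6, -1.1]
opening: 0.0355
```

Run:
```python
from h import *
st()
```

```text
t 13.1 p [0.574  0.2206 0.1641] F [-0.08 -0.59 -1.11] op 0.0355 jaw -15.4 xdir [-0.  0. -1.] q6 0.51
```

>>> {"name": "move_arm", "arguments": {"deltas": [{"dp": [0.001, 0, 0], "turn": [0, 0, 0]}, {"dp": [0.002, 0, 0], "turn": [0, 0, 0]}, {"dp": [0.003, 0, 0], "turn": [0, 0, 0]}, {"dp": [0.004, 0, 0], "turn": [0, 0, 0]}, {"dp": [0.005, 0, 0], "turn": [0, 0, 0]}, {"dp": [0.005, 0, 0], "turn": [0, 0, 0]}]}}

```text
time: 13.7
tool_pos: [0.574, 0.2206, 0.1591]
tool_rot: [-2.854, 1.571, -3.123]
contact_force: [-0.1, -0.5, -1.5]
opening: 0.035
```

>>> {"name": "move_arm", "arguments": {"deltas": [{"dp": [0.001, 0, 0], "turn": [0, 0, 0]}, {"dp": [0.001, 0, 0], "turn": [0, 0, 0]}]}}

```text
time: 13.9
tool_pos: [0.5742, 0.2206, 0.1587]
tool_rot: [0.63, 1.57, 0.361]
contact_force: [-1.4, -0.2, 0.6]
opening: 0.0353
```

>>> {"name": "move_arm", "arguments": {"deltas": [{"dp": [0.001, 0, 0], "turn": [0, 0, 0]}, {"dp": [0.001, 0, 0], "turn": [0, 0, 0]}]}}

```text
time: 14.1
tool_pos: [0.5742, 0.2206, 0.1579]
tool_rot: [0.633, 1.57, 0.363]
contact_force: [-1.3, -0.3, 5.3]
opening: 0.0357
```

>>> {"name": "move_arm", "arguments": {"deltas": [{"dp": [0.001, 0, 0], "turn": [0, 0, 0]}, {"dp": [0.002, 0, 0], "turn": [0, 0, 0]}, {"dp": [0.002, 0, 0], "turn": [0, 0, 0]}]}}

```text
time: 14.4
tool_pos: [0.5739, 0.2205, 0.1546]
tool_rot: [-2.626, 1.57, -2.896]
contact_force: [0.4, -0.1, -1.2]
opening: 0.0354
```

Run:
```python
from h import *
st()
```

```text
t 14.4 p [0.5739 0.2205 0.1546] F [ 0.39 -0.11 -1.18] op 0.0354 jaw -15.5 xdir [-0.001 -0.    -1.   ] q6 0.51
```

The force dropped to about zero, which suggests it snapped. Check by picture.

```bash
cat > look.py <<'E'
import sys
from h import *
from cell import robot
k=sys.argv[1]
st()
for n in("wrist","side"):
    i=robot.camera_info(n);p,d=robot.read_camera(n);np.savez(f"pics/{n}{k}.npz",p=p,d=d,**i)
a=load(f"pics/wrist{k}.npz")['p'][150:290,190:320];b=load(f"pics/side{k}.npz")['p'][95:175,190:260]
cv2.imwrite(f'pics/l{k}.png',np.hstack([cv2.resize(a,(390,420),interpolation=2)[...,::-1],cv2.resize(b,(368,420),interpolation=2)[...,::-1]]))
E
python3 look.py 8
```

```text
t 14.4 p [0.5739 0.2205 0.1546] F [ 0.39 -0.11 -1.18] op 0.0354 jaw -15.5 xdir [-0.001 -0.    -1.   ] q6 0.51
```

View pics/l8.png

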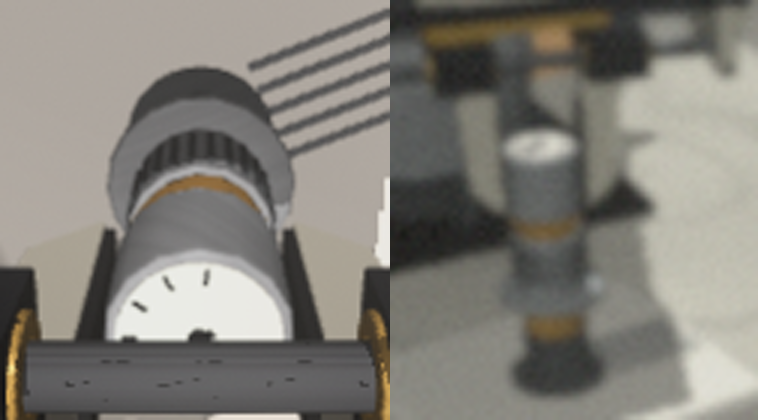

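The sleeve has sprung up: brass shows again below the flange, and the collar is at the mouth. Release and back off.

>>> {"name": "move_arm", "arguments": {"deltas": [{"dp": [0, 0, 0], "turn": [0, 0, 0]}, {"dp": [0, 0, 0], "turn": [0, 0, 0]}, {"dp": [0, 0, 0], "turn": [0, 0, 0]}, {"dp": [0, 0, 0], "turn": [0, 0, 0]}], "hand": 0.062}}

```text
time: 14.9
tool_pos: [0.5742, 0.2206, 0.1553]
tool_rot: [0.729, 1.571, 0.459]
contact_force: [0.3, 0.3, 0.3]
opening: 0.0604
```

>>> {"name": "move_arm", "arguments": {"deltas": [{"dp": [-0.01, 0, 0], "turn": [0, 0, 0]}, {"dp": [-0.03, 0, 0], "turn": [0, 0, 0]}, {"dp": [-0.06, 0, 0], "turn": [0, 0, 0]}, {"dp": [-0.1, 0, 0], "turn": [0, 0, 0]}, {"dp": [-0.12, 0, 0], "turn": [0, 0, 0]}, {"dp": [-0.12, 0, 0], "turn": [0, 0, 0]}, {"dp": [-0.12, 0, 0], "turn": [0, 0, 0]}]}}

```text
time: 15.6
tool_pos: [0.5739, 0.2205, 0.2754]
tool_rot: [0.671, 1.57, 0.401]
contact_force: [-0.3, -0.7, -1.0]
opening: 0.0619
```

```bash
python3 look.py 9
python3 - <<'E'
from h import *
cv2.imwrite('pics/s9.png',load('pics/side9.npz')['p'][...,::-1])
E
```

```text
t 15.6 p [0.5739 0.2205 0.2754] F [-0.27 -0.69 -0.99] op 0.0619 jaw -15.4 xdir [ 0.  0. -1.] q6 0.51
```

View pics/l9.png

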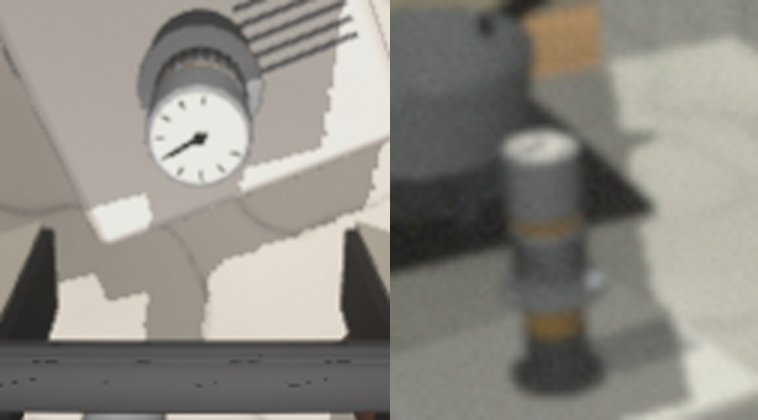

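View pics/s9.png

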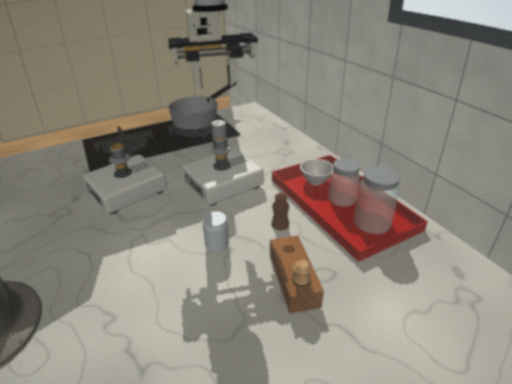

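The gauge stands upright in the coupler with the sleeve up at (218,148). The hand is clear of it, and everything else looks to be where it was.

```bash
python3 -c "
from cell import robot
print(robot.hand_in())"
```

```text
the job is handed in; nothing more can be done
None
```

I cocked the coupler on the right-hand white pump, moved the dial gauge from the wooden block into it, and handed the job in at about 16 s on the robot's clock.

- **Cocking:** I gripped the sleeve at 20 N and drew it down about 12 mm. The push read 7.8 N near 3 mm of travel and reversed past over-centre. After I let go, the pictures showed the sleeve staying down.
- **Fitting the gauge:** The stem went in without touching the sides. The plunger resistance read up to 5.3 N, then dropped to about zero at the expected depth, where the sleeve snapped up.
- **Last checks:** After release, the pictures show the gauge upright with the sleeve forward. The hand is 12 cm above and clear, and the stopper, tin, pepper pot, jars and bowl look unmoved.

I did not tug the gauge to test the lock. I judged it from the sleeve's position and the drop in force. The camera estimates of the coupler axis disagreed by about 2 to 3 mm, so I corrected the position from the pictures before each contact. No check failed.

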